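Flick the bearing-test wheel and brake it at its gate

TASK

With a fingertip, flick the wheel on the grey chassis panel so that it spins counter-clockwise seen from above, and let it run free, untouched, until its fin has gone past the gate (the two steel blocks beside the wheel) at least once. Then, while it is still turning, brake it with a fingertip on its smooth outer rim, not by catching a post or the fin, so that it stops with the fin pointing between the two blocks, and take the finger away. The first stop counts: once it has run past the gate the wheel must not slow to a stop anywhere else. Nothing is picked up, and the loose things around it stay where they are.

Things in the scene. Friction and masses are not known exactly. Their poses are not given: they have to be found in the camera images.
- panel: Grey sheet-metal chassis panel, 360 x 500 mm, 12 mm thick, fixed to the table. Origin at the centre of its underside, x along its 360 mm side.
- stand: Round aluminium base plate (284 mm across, 8 mm thick) bolted on the panel, with a bearing block in the middle that carries the wheel, and two steel gate blocks on its edge. Origin at the centre of its underside (on the wheel's axis, 12 mm above the table); its x axis points at the middle of the gate.
- hub (a point): Point on the wheel's upright axis, at the height of the wheel's flat top face (52 mm above the table).
- gate (a point): Middle of the gate, 128 mm from the wheel's axis, 52 mm above the table. The gate is the gap between two upright fixed steel blocks (24 mm radial, 14 mm wide, tops level with the wheel's top, 11 mm outside its rim) at 0.31 rad either side of this direction, seen from the axis; the gap itself spans +-0.25 rad.
- rotor (a joint): Wheel angle about its upright axis, rad, counter-clockwise from above positive, counting past full turns. 0 (and each multiple of 2 pi): fin at the gate's middle. Starts at -2.6 to -1.3. No end stops; inertia about 0.0045 kg m2. Left alone it loses about a fifth of its speed plus 0.2 rad/s each second (4 rad/s lasts about 9 s); a light press on the rim stops it almost at once.
- disc: The wheel: flat dark steel disc, 210 mm in diameter, 10 mm thick, level, top face 52 mm above the table. The ring from 75 mm radius to the rim (105 mm) is smooth and bare: the place to brake. Origin on the axis at its underside; x axis along the fin; turns with joint rotor.
- studs: What stands on the wheel, 24 mm tall, fixed to it: three round posts 12 mm across, 55 mm from the axis, at 90, 180 and 270 degrees from the fin; and the fin, an upright radial plate 6 mm thick from 26 to 70 mm from the axis. Any of them can be pushed to flick the wheel. Origin on the axis at the wheel's top face, x axis along the fin.
- fin_tip (a point): Outer end of the fin, half-way up, 70 mm from the axis, 64 mm above the table.
- tin: Bystander: small steel cup, 56 mm across, 40 mm tall, loose on the panel. Origin under its centre.
- board: Bystander: green circuit board 70 x 45 mm, loose on the panel. Origin under its centre.
- bearing: Bystander: steel bearing ring 48 mm across, 14 mm tall, loose on the panel. Origin under its centre.
- driver: Bystander: screwdriver lying on the panel, along its own x axis.
- sprayer: Bystander: clear bottle 70 mm across, 170 mm tall, on the table. Origin under its centre.
- tape: Bystander: roll of tape 90 mm across, 25 mm tall, on the table. Origin under its centre.

How it is judged:
By the outcome, as a careful person would: the job done as asked, in the order asked, and still so for the second after the job is handed in, with the robot touching nothing.
It also fails if it takes over 40 s, if anything falls off the work surface, if the arm or the gripper's body presses on something with over 40 N, if the wrist force passes 120 N, or if a joint passes its speed limit or range.

ROBOT

A 6-joint arm with a two-finger parallel gripper is mounted at the origin on the work surface. World frame = base frame: x ahead of the robot, y to its left, z up, the work surface at z = 0. Lengths are in m, angles in degrees, forces in N, time in s.
With the tool pointing down it reaches from about 0.35 to 0.725 m from the base axis. Payload 6 kg.
Tool frame: the origin (TCP) lies at the very end of the fingers, on their centre line; the grasp point (between the pads) lies 19 mm behind it; z points along the fingers, y is the line along which they close (so a half turn about z gives the same grasp; the last joint's range is limited). The gripper opens to 85 mm and grips with 20 to 120 N. Pads are 22 mm wide; open, the fingers measure 114 mm over their backs; the gripper's body (76 mm by 85 mm) begins 54 mm behind the grasp point. The pads swing forward as they close: fully open they stand 13 mm farther back than shut.
Start: joints at [-50.151, 2.303, 4.859, 0, -92.561, -19.12], TCP at [0.212, -0.561, 0.231] pointing down, gripper open.
Joint ranges: [-146.85, 146.85], [-73.84, 115.35], [-62.03, 85.46], [-188.31, 113.3], [-161.28, -10.13], [-171.36, 171.36]. Speed limits (degrees/s): [147.25, 147.25, 172.46, 180, 180, 180].

INTERFACE

Orientations are given as [roll, pitch, yaw] about the fixed x, y, z axes, in that order (R = Rz(yaw) Ry(pitch) Rx(roll)).
In Python, from rig import r gives the robot as it stands.
- The arm moves only by the tool play_rows, never from a script. Its argument "increments" is a list of rows, each a list of 7 numbers: the shift along the tool's x, y, z scaled (see below), then the turn, a rotation vector about the tool's x, y, z scaled (see below), then the closure, from -1 (fully open) to 1 (shut), so that 0 is half open. A call has 1 to 10 rows; each row is the pose to reach, as a shift and turn from the pose commanded when the call began, along the tool's axes at that moment; what a row does not reach only later rows make up. The controller multiplies each number of a shift by 0.5 m and each number of a turn by 90 degrees. A row lasts 1/12 s, in which the tool goes at most 41.7 mm and 7.16 degrees, less where a joint would pass 70% of its speed; a pose out of reach is approached as far as the arm can. A call with a number of a shift or a turn outside -1 to 1 is refused whole. A call with a gripper value outside its range is refused whole. The fingers move at their own pace and stop on an object; "squeeze" is the grip in N (left out, the last holds). Time passes only in rows, so rows that repeat a pose let the fingers close. It gives the time, the measured TCP pose, the force, the opening and the grip force at its end, in the units of the state.
- r.observe(): the state, without advancing time (a new reading comes with each control period).
- r.capture(name): name is "scene" or "top" or "wrist"; returns a dict with "frame" (420x560x3 uint8, red, green, blue), "depth" (420x560 float32, m along the optical axis (not along the pixel's ray), 0 where there is no reading), "fx", "fy", "cx", "cy" (pixels), "R" (3x3) and "t" (3): a world point X has camera coordinates R X + t; the wrist camera has in their place "hand_eye" (4x4, takes a point from camera to tool coordinates, whose origin is the TCP and whose axes are the flange's). Camera axes: x right, y down, z forward; pixel columns grow to the right and rows downward; lengths in m; the calibration is good to about 2 mm. A picture is of the moment at which its call begins: read the wrist's pose just before it.
- r.close_job(): hands the job in; it is judged then, once.
Trained networks look in a picture, given as the dict that the camera call returned (one of the last four; its "shot" number tells which), for a name from the list of things; names that differ only in an ending like _2 or _b are one class to them, and where a whole thing is asked for, a point or a joint stands for the part that bears it (a point fixed in the world has none). Each returns a list of dicts, best first, with "confidence" (0 to 1); they miss things now and then, are a little off and sometimes report something else, mostly with a low value. They report only what shows in the picture. A call takes as long as a camera call.
- r.look_for(label, picture): "extent" ([left, top, right, bottom] in pixels, round what is visible of it).
The state is a dict: "time": time; "joints": joint angles; "qvel": joint speeds; "effort": joint torques, N m; "position": TCP position; "orientation": TCP orientation; "force": force on the tool from outside, world axes, zero at the start; "ft_torque": the same for the moment, N m; "grip_width": opening from 0.0 (shut) to 1.0 (fully open); "gripper_force": force on a finger pad.
Only numpy, scipy, OpenCV 4.12 (cv2) and the standard library are available. Lean on these libraries where they do the work, as an engineer would, in place of code of your own. Each camera call takes 0.05 s, during which the arm holds its last target. There are 200 camera calls.

## Working session

There is one attempt and no reset: what is moved stays moved. The work goes in short steps, Python scripts to look and compute and a tool call to move; the robot and the scene stay as the last step left them, time stands still between calls to the robot, and variables do not carry over. Pictures are saved under pics/ and viewed, at most 10 in all, crops included, and the job is handed in when it is done.

Besides the shell and the picture viewer there is one more tool, called after ">>>" as a command line: name --pt "numbers of a row" for each row, then --argument value for the rest. play_rows: Moves the arm, as the interface text tells. Shifts and turns lie within -1 to 1; 1 stands for 0.5 m of shift or 90 degrees of turn. Its arguments: {"type":"object","properties":{"increments":{"type":"array","items":{"type":"array","items":{"type":"number","minimum":-1,"maximum":1}}},"squeeze":{"type":"number"}},"required":["increments"]}

```bash
mkdir -p pics; ls
cat > h.py <<'E'
import numpy as np, cv2
from rig import r
from scipy.spatial.transform import Rotation as Ro
def world(c):
    d=c["depth"]; v,u=np.mgrid[:d.shape[0],:d.shape[1]]
    P=np.stack([(u-c["cx"])/c["fx"]*d,(v-c["cy"])/c["fy"]*d,d],-1)
    return (P-c["t"])@c["R"]
def px(c,X):
    p=np.asarray(X)@np.array(c["R"]).T+c["t"]; return p[...,:2]/p[...,2:]*[c["fx"],c["fy"]]+[c["cx"],c["cy"]]
E
python3 - <<'E'
from h import *
for n in ("top","scene"):
    c=r.capture(n); cv2.imwrite(f"pics/{n}0.png",c["frame"][:,:,::-1])
    W=world(c)
    for l in ("disc","studs","stand","fin_tip","tin","panel","sprayer"):
        for o in r.look_for(l,c)[:2]:
            a,b,e,f=o["extent"]; u,v=int((a+e)/2),int((b+f)/2)
            print(n,l,o["confidence"],np.round(o["extent"]),np.round(W[v,u],3))
    np.savez(n+"0.npz",**{k:c[k] for k in ("frame","depth","fx","fy","cx","cy","R","t")})
s=r.observe();print(s)
E
```

```text
pics
top disc 0.62 [258. 168. 354. 261.] [0.542 0.06  0.057]
top studs 0.72 [279. 185. 335. 238.] [0.548 0.056 0.058]
top stand 0.86 [238. 156. 364. 279.] [0.535 0.069 0.059]
top stand 0.74 [186. 132. 420. 300.] [0.537 0.067 0.058]
top fin_tip 0.56 [280. 186. 333. 237.] [0.549 0.058 0.056]
top tin 0.66 [203. 257. 226. 282.] [0.42  0.259 0.015]
top panel 0.73 [281. 185. 337. 242.] [0.544 0.052 0.057]
top panel 0.6 [190. 127. 419. 301.] [0.544 0.062 0.058]
top sprayer 0.59 [ 96. 267. 148. 307.] [0.384 0.42  0.126]
scene disc 0.67 [215. 185. 305. 241.] [0.56  0.056 0.054]
scene studs 0.65 [238. 191. 280. 218.] [0.538 0.06  0.06 ]
scene stand 0.71 [207. 184. 317. 262.] [0.599 0.051 0.054]
scene fin_tip 0.54 [235. 187. 282. 223.] [0.538 0.06  0.06 ]
scene tin 0.6 [302. 164. 324. 183.] [0.444 0.241 0.051]
scene panel 0.7 [150. 168. 384. 312.] [0.65  0.051 0.049]
scene panel 0.46 [205. 182. 318. 263.] [0.595 0.052 0.052]
scene sprayer 0.86 [355. 110. 384. 171.] [0.407 0.421 0.103]
{'time': 0.8, 'joints': array([-5.01505290e+01,  2.30233741e+00,  4.85782948e+00,  1.85411436e-04,
       -9.25617410e+01, -1.91197168e+01]), 'qvel': array([-0.00655091,  0.07383318, -0.01841523,  0.01857855,  0.06087656,
       -0.00831574]), 'effort': array([-5.41101167e-05, -3.67893755e+01,  3.47426534e+01,  6.93260908e+00,
       -9.18102160e-04,  1.97214678e-05]), 'position': array([ 0.21238061, -0.56112274,  0.23126307]), 'orientation': array([ 1.79994156e+02, -2.22180881e-03, -1.59270254e+02]), 'force': array([-0.27202267, -0.15008831, -0.36043314]), 'ft_torque': array([ 0.03154178, -0.01833944, -0.02218267]), 'gripper_force': 0.0, 'grip_width': 1.0019770875556588}
```

View pics/top0.png

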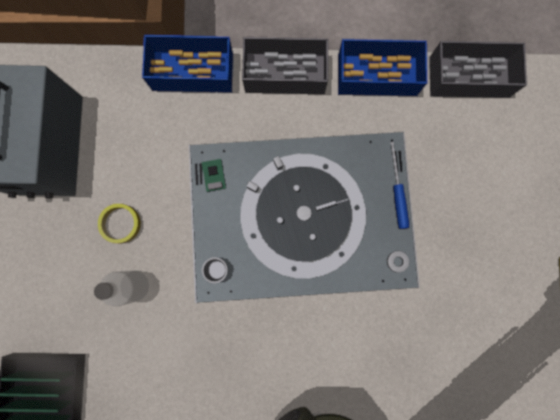

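View pics/scene0.png

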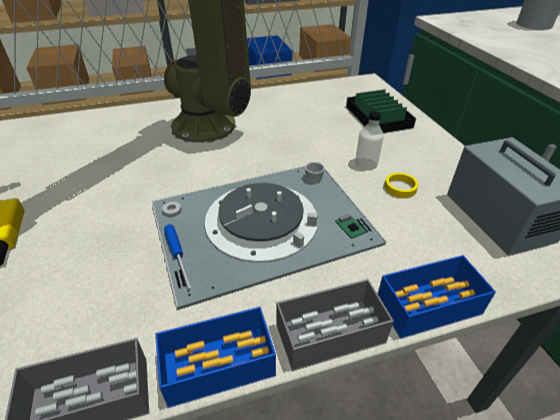

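Top view: hub is near px (304,213), the fin points to (348,200), and the gate blocks are at (278,163) and (252,188). The scene view agrees. Next I'll fit the geometry.

```bash
cat >> h.py <<'E'
def rotor_world(c,hub,guess=None):
    """world angle of fin, from image brightness at the stud tops (z=.076), via template"""
    g=c["frame"].astype(np.float32).mean(2); W=world(c)
    h=W-hub[:3]; rr=np.hypot(h[...,0],h[...,1]); m=(h[...,2]>.008)&(h[...,2]<.032)&(rr<.074)&(rr>.022)
    x,y=h[m][:,0],h[m][:,1]; A=np.radians(np.arange(0,360,.5)); S=[]
    for a in A:
        u=x*np.cos(a)+y*np.sin(a); v=-x*np.sin(a)+y*np.cos(a)
        s=np.exp(-(v/.004)**2)*(u>.024)*(u<.074)
        for q in (90,180,270):
            s=s+np.exp(-((u-.055*np.cos(np.radians(q)))**2+(v-.055*np.sin(np.radians(q)))**2)/.006**2)
        S.append(s.sum()/max(len(x),1))
    S=np.array(S); i=S.argmax(); return np.degrees(A[i]),S[i],len(x),S
E
python3 - <<'E'
from h import *
from scipy.optimize import least_squares
for n in ("top","scene"):
    c=dict(np.load(n+"0.npz")); W=world(c); f=c["frame"].astype(int); g=f.mean(2)
    h0=np.array([.545,.058])
    for _ in range(4):
        rr=np.hypot(*(W[...,:2]-h0).transpose(2,0,1))
        m=(abs(W[...,2]-.052)<.006)&(g<100)&(rr<.125)
        cn,_h=cv2.findContours(m.astype(np.uint8),0,1)
        k=max(cn,key=cv2.contourArea)[:,0]; P=W[k[:,1],k[:,0]]
        s=least_squares(lambda q:np.hypot(P[:,0]-q[0],P[:,1]-q[1])-q[2],[*h0,.105],loss="soft_l1",f_scale=.002).x; h0=s[:2]
    print(n,"hub",s,"z",np.median(W[m][:,2]))
    hub=np.array([*h0,.052])
    a,sc,k,_=rotor_world(c,hub); print("fin",a,sc,k)
    d=W-hub; rr=np.hypot(d[...,0],d[...,1]); m=(rr>.112)&(rr<.145)&(d[...,2]>-.018)&(d[...,2]<.01)
    an=np.degrees(np.arctan2(d[m][:,1],d[m][:,0])); H=np.histogram(an,36,(-180,180)); print([(int(b),int(q)) for q,b in zip(*H) if q>0])
    sel=an[abs(an-np.median(an))<40]; lo=np.median(sel[sel<sel.mean()]);hi=np.median(sel[sel>sel.mean()]);print("blocks",lo,hi,"gate",(lo+hi)/2)
E
```

```text
top hub [0.54402874 0.06385861 0.1014907 ] z 0.05152729521011446
fin 289.0 0.686336849962537 153
[(20, 81), (50, 15), (60, 66)]
blocks 26.62622608210428 62.102297240524976 gate 44.36426166131463
scene hub [0.547554   0.06363592 0.10301469] z 0.051441150502112516
fin 289.5 0.6931346301020581 212
[(20, 96), (30, 4), (50, 16), (60, 73)]
blocks 25.246003480778846 60.91353253823069 gate 43.07976800950477
```

>>> play_rows --pt "-0.912 0.817 0.22 0 0 0 1" --pt "-0.912 0.817 0.22 0 0 0 1" --pt "-0.912 0.817 0.22 0 0 0 1" --pt "-0.912 0.817 0.22 0 0 0 1" --pt "-0.912 0.817 0.22 0 0 0 1" --pt "-0.912 0.817 0.22 0 0 0 1" --pt "-0.912 0.817 0.22 0 0 0 1" --pt "-0.912 0.817 0.22 0 0 0 1" --pt "-0.912 0.817 0.22 0 0 0 1" --pt "-0.912 0.817 0.22 0 0 0 1" --squeeze 20

```text
time: 1.63
position: [0.4017, -0.1952, 0.1577]
orientation: [-180.0, 0.1, -159.3]
force: [1.5, -1.1, 0.6]
grip_width: -0.001
gripper_force: 0.0
```

>>> play_rows --pt "-0.3 0.267 0.075 0 0 0 1" --pt "-0.3 0.267 0.075 0 0 0 1" --pt "-0.3 0.267 0.075 0 0 0 1" --pt "-0.3 0.267 0.075 0 0 0 1" --pt "-0.3 0.267 0.075 0 0 0 1" --pt "-0.3 0.267 0.075 0 0 0 1" --pt "-0.3 0.267 0.075 0 0 0 1" --pt "-0.3 0.267 0.075 0 0 0 1"

```text
time: 2.3
position: [0.4942, -0.0192, 0.1202]
orientation: [-180.0, -0.0, -159.2]
force: [-0.4, -0.1, 0.7]
grip_width: 0.002
gripper_force: 0.0
```

Run:
```python
from h import *
s=r.observe(); print(s["position"],s["orientation"],s["time"],s["force"])
hub=np.array([.546,.0637,.052]); ims=[]
for n in ("top","scene"):
    c=r.capture(n); ims.append(c["frame"][60:360,:,::-1]); print(n,rotor_world(c,hub)[:3])
cv2.imwrite("pics/hover.png",np.vstack(ims))
```

```text
[ 0.49418024 -0.01915647  0.12016571] [-1.79991146e+02 -1.96687656e-02 -1.59234515e+02] 2.3 [-0.41332089 -0.06309315  0.65365659]
top (np.float64(18.0), np.float64(0.6062155756233726), 31)
scene (np.float64(290.5), np.float64(0.6434489490921225), 207)
```

View pics/hover.png

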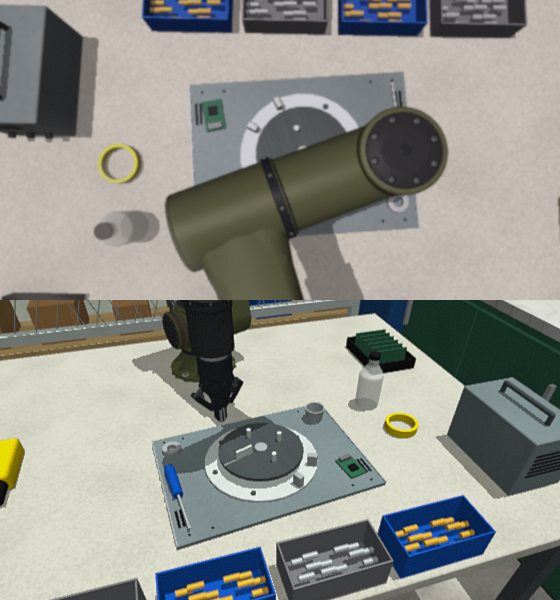

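The scene camera sees the whole wheel (centre near px (262,450) in the stack), but the arm blocks the top view. I'll lower the finger to fin height.

>>> play_rows --pt "0 0 0.06 0 0 0 1" --pt "0 0 0.116 0 0 0 1" --pt "0 0 0.116 0 0 0 1" --pt "0 0 0.116 0 0 0 1"

```text
time: 2.73
position: [0.4934, -0.0204, 0.0618]
orientation: [-180.0, -0.1, -159.3]
force: [0.8, 0.4, 2.5]
grip_width: 0.002
gripper_force: 0.0
```

>>> play_rows --pt "-0.017 0 0 0 0 0 1" --pt "-0.051 0 0 0 0 0 1" --pt "-0.085 0 0 0 0 0 1" --pt "-0.119 0 0 0 0 0 1" --pt "-0.153 0 0 0 0 0 1" --pt "-0.18 0 0 0 0 0 1" --pt "-0.18 -0.03 -0.04 0 0 0 1" --pt "-0.18 -0.064 -0.08 0 0 0 1"

```text
time: 3.4
position: [0.591, -0.0169, 0.1036]
orientation: [-180.0, -0.0, -159.2]
force: [1.3, -0.2, 0.5]
grip_width: -0.001
gripper_force: 0.0
```

```bash
cat > track.py <<'E'
from h import *
hub=np.array([.546,.0637,.052]); D=[]
for i in range(4):
    t=r.observe()["time"]; c=r.capture("scene"); a,s,k,_=rotor_world(c,hub); D.append((t,a-43.7,s,k))
D=np.array(D); th=np.unwrap(np.radians(D[:,1])); p=np.polyfit(D[:,0],th,1)
print(np.round(D,3)); s=r.observe(); print("w",p[0],"now",s["time"],"th",np.polyval(p,s["time"]),s["position"],s["force"])
cv2.imwrite("pics/last.png",c["frame"][:,:,::-1])
E
python3 track.py
```

```text
[[  3.4   -41.2     0.607 164.   ]
 [  3.45  -31.2     0.64  188.   ]
 [  3.5   -20.7     0.641 198.   ]
 [  3.55  -10.7     0.657 187.   ]]
w 3.560471674068432 now 3.6 th -0.007853981633974882 [ 0.59138836 -0.01741542  0.10465774] [ 0.08257847  0.04771212 -0.50974618]
```

>>> play_rows --pt "0 0 0.03 0 0 0 1" --pt "0 0 0.06 0 0 0 1" --pt "0 0 0.085 0 0 0 1" --pt "0 0 0.088 0 0 0 1" --pt "0 0 0.088 0 0 0 1" --pt "0 0 0.088 0 0 0 1" --pt "0 0 0.088 0 0 0 1"

```text
time: 4.18
position: [0.5904, -0.0171, 0.0593]
orientation: [-180.0, 0.1, -159.3]
force: [-0.5, 0.3, -0.9]
grip_width: 0.001
gripper_force: 0.0
```

```bash
python3 track.py
```

```text
[[  4.183 110.8     0.618 120.   ]
 [  4.233 119.8     0.62  101.   ]
 [  4.283 128.8     0.599 114.   ]
 [  4.333 137.3     0.587 116.   ]]
w 3.089232776030018 now 4.3833 th 2.553416695667705 [ 0.59005059 -0.01712549  0.05878269] [-0.19785377  1.09013758  0.65613407]
```

>>> play_rows --pt "0 0 0.002 0 0 0 1" --pt "0 0 0.004 0 0 0 1" --pt "0 0 0.004 0 0 0 1" --pt "0 0 0.004 0 0 0 1" --pt "0 0 0.004 0 0 0 1" --pt "0 0 0.004 0 0 0 1" --pt "0 0 0.004 0 0 0 1" --pt "0 0 0.004 0 0 0 1" --pt "0 0 0.004 0 0 0 1" --pt "0 0 0.004 0 0 0 1"

```text
time: 5.22
position: [0.5898, -0.0172, 0.0561]
orientation: [180.0, 0.0, -159.3]
force: [0.1, 0.0, -0.9]
grip_width: 0.002
gripper_force: 0.0
```

```bash
python3 track.py
```

```text
[[  5.217 273.8     0.619 154.   ]
 [  5.267 280.8     0.627 149.   ]
 [  5.317 286.8     0.626 137.   ]
 [  5.367 292.8     0.642 123.   ]]
w 2.199114857512828 now 5.4167 th 5.223770451219027 [ 0.58972692 -0.01720031  0.05610522] [ 1.20286949  0.74231173 -0.83581896]
```

>>> play_rows --pt "0 0 0 0 0 0 1" --pt "0 0 0 0 0 0 1" --pt "0 0 0 0 0 0 1" --pt "0 0 0 0 0 0 1" --pt "0 0 0 0 0 0 1" --pt "0 0 0.012 0 0 0 1" --pt "0 0 0.013 0 0 0 1" --pt "0 0 0.013 0 0 0 1"

```text
time: 6.08
position: [0.5915, -0.0169, 0.0521]
orientation: [-179.9, 0.3, -159.2]
force: [-0.4, 0.6, 9.4]
grip_width: -0.001
gripper_force: 4.6
```

```bash
python3 track.py
```

```text
[[  6.083  -3.2     0.692 176.   ]
 [  6.133  -3.7     0.679 174.   ]
 [  6.183  -3.2     0.661 172.   ]
 [  6.233  -3.2     0.692 174.   ]]
w 0.01745329251994513 now 6.2833 th -0.0558505360638184 [ 0.59151405 -0.01695135  0.0521358 ] [-1.2067262   2.1141476   8.55163592]
```

Stopped at -3°. I'll lift the finger straight up.

>>> play_rows --pt "0 0 -0.01 0 0 0 1" --pt "0 0 -0.03 0 0 0 1" --pt "0 0 -0.08 0 0 0 1" --pt "0 0 -0.14 0 0 0 1" --pt "0 0 -0.2 0 0 0 1" --pt "0 0 -0.2 0 0 0 1" --pt "0 0 -0.2 0 0 0 1" --pt "0 0 -0.2 0 0 0 1"

```text
time: 6.95
position: [0.5895, -0.0171, 0.1493]
orientation: [180.0, -0.0, -159.3]
force: [-0.5, 0.4, -0.9]
grip_width: -0.003
gripper_force: 0.0
```

```bash
python3 track.py
```

```text
[[  6.95   -7.7     0.661 201.   ]
 [  7.     -8.2     0.645 206.   ]
 [  7.05   -7.7     0.627 206.   ]
 [  7.1    -8.2     0.639 206.   ]]
w -0.034906585039886286 now 7.15 th -0.14311699866353517 [ 0.58920489 -0.01730063  0.14834908] [-0.05125406  0.06778145 -0.82589368]
```

View pics/last.png

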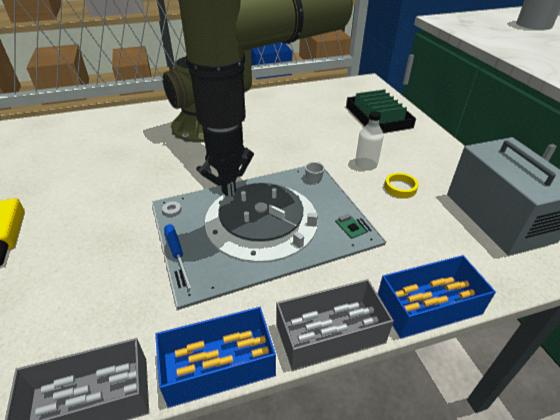

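The fin (tip near px (283,214)) points between the two blocks at (312,218) and (298,240). The finger is clear and the loose things haven't moved. I'll check once more that the wheel is at rest, then hand in.

```bash
python3 track.py; python3 -c "
from rig import r
print(r.close_job())"
```

```text
[[  7.15   -8.2     0.64  209.   ]
 [  7.2    -8.7     0.641 209.   ]
 [  7.25   -8.2     0.639 209.   ]
 [  7.3    -8.2     0.623 211.   ]]
w 0.01745329251994371 now 7.35 th -0.14311699866353497 [ 0.58960621 -0.017257    0.14916377] [-0.59549573 -0.22181617  0.3139637 ]
the job is handed in; nothing more can be done
None
```

I flicked the wheel counter-clockwise, let it run free past the gate once, and braked it on the rim; it rests with the fin about 8° off the gate's middle, inside the ±14° gap (braked at 3° off, it shifted as the finger lifted), and the job was handed in at 7.35 s with the finger clear.

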